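Set the drawdown holder to the next hole and lay the grind gauge in it

ROBOT

A 6-joint arm with a two-finger parallel gripper is mounted at the origin on a cart in front of the work surface, level with it; the furniture and walls round the work are solid. World frame = base frame: x ahead of the robot, y to its left, z up, the work surface at z = 0. Lengths are in m, angles in rad, forces in N, time in s.
With the tool pointing down it reaches from about 0.275 to 0.875 m from the base axis. Payload 12.5 kg.
Tool frame: the origin (TCP) lies at the very end of the fingers, on their centre line; the grasp point (between the pads) lies 19 mm behind it; z points along the fingers, y is the line along which they close (so a half turn about z gives the same grasp; the last joint's range is limited). The gripper opens to 85 mm and grips with 20 to 120 N. Pads are 22 mm wide; open, the fingers measure 114 mm over their backs; the gripper's body (76 mm by 85 mm) begins 54 mm behind the grasp point. The pads swing forward as they close: fully open they stand 13 mm farther back than shut.
Start: joints at [-1.302, 0.351, 1.652, -0, 1.139, -0.085], TCP at [0.191, -0.516, 0.231] pointing down, gripper open.
Joint ranges: [-2.75, 2.75], [-0.79, 2.1], [0.01, 2.65], [-1.57, 4.71], [0.07, 3.14], [-2.87, 2.87]. Speed limits (rad/s): [2.22, 2.22, 2.79, 3.14, 3.14, 3.14].

INTERFACE

Orientations are given as a 3x3 rotation matrix whose columns are the frame's x, y, z axes.
In Python, from bench import manip gives the robot as it stands. Calls block until the motion is done:
- manip.move_ptp(position, orientation): joint-space move of the TCP to a pose.
- manip.move_l(position, attitude=None, max_speed=0.15): straight line of the TCP; attitude=None keeps the orientation; max_speed is the mean speed in m/s.
- manip.move_j(angles): joint-space move.
- manip.set_gripper(opening, effort=None): opening from 0.0 (shut) to 1.0 (fully open); effort is the grip in N (None keeps the last); returns when the fingers have stopped.
- manip.dwell(seconds).
- manip.inverse_kinematics(position, orientation): joint angles nearest the present ones, or None.
- manip.grab_frame(name): name is "scene" or "top" or "wrist"; returns (picture, depth): 384x512x3 uint8, red, green, blue; 384x512 float32, m along the optical axis (not along the pixel's ray), 0 where there is no reading.
- manip.get_calibration(name): a dict with "camera_matrix" (3x3 intrinsics, pixels), "R" (3x3) and "t" (3): a world point X has camera coordinates R X + t. Camera axes: x right, y down, z forward; pixel columns grow to the right and rows downward; lengths in m; the calibration is good to about 2 mm. A picture is of the moment at which its call begins: read the wrist's pose just before it. get_calibration takes no time and is no camera call; for the wrist camera it gives the pose at the moment of the call.
A pose or a line that the arm cannot do raises manip.Unreachable and nothing moves.
- manip.sign_off(): hands the job in; it is judged then, once.
Trained networks look in the newest picture that a camera, given by its name, has taken for a name from the list of things; names that differ only in an ending like _2 or _b are one class to them, and where a whole thing is asked for, a point or a joint stands for the part that bears it (a point fixed in the world has none). Each returns a list of dicts, best first, with "confidence" (0 to 1); they miss things now and then, are a little off and sometimes report something else, mostly with a low value. They report only what shows in the picture. A call takes as long as a camera call.
- manip.look_for(camera, name): "at" ([x, y, z] in m, in world coordinates, good to about 4 mm: the middle of the surface that is visible of it).
Readings, each from a call of its own:
- manip.current_time(): time.
- manip.current_qpos(): joint angles.
- manip.current_joint_vel(): joint speeds.
- manip.current_joint_torque(): joint torques, N m.
- manip.current_ee_pos(): TCP position.
- manip.current_tcp_rot(): TCP orientation.
- manip.current_force(): force on the tool from outside, world axes, zero at the start.
- manip.current_ft_torque(): the same for the moment, N m.
- manip.current_grip_width(): opening from 0.0 (shut) to 1.0 (fully open).
- manip.current_grip_force(): force on a finger pad.
Only numpy, scipy, OpenCV 4.12 (cv2) and the standard library are available. Lean on these libraries where they do the work, as an engineer would, in place of code of your own. Each camera call takes 0.05 s, during which the arm holds its last target. There are 200 camera calls.

TASK

Lengthen the drawdown holder for the grind gauge: press in the sprung button on the side of its square tube and slide the tube, with its end stop, away from the near lip until the button pops out through the round hole, without forcing the tube against the button. Then lay the steel grind gauge flat into the holder between the near lip and the end stop, gently, and let go. Leave the other things on the bench alone.

Things in the scene. Friction and masses are not known exactly. Their poses are not given: they have to be found in the camera images.
- holder: adjustable drawdown holder, fixed to the worktop: aluminium base 326x96 mm, top 11 mm above the worktop. Origin: on the worktop under the centre of the bed as set for the gauge; x runs along the holder from the near lip to the square tube, z up. The bed is a rubber mat, top 12 mm above the worktop; between the guides its sides are open for fingers
- lip (a point): middle of the near lip's inner face at bed height (holder x = -87, z = 12 mm). The lip is a steel bar, top 24 mm above the worktop. Two pairs of steel guides flank the bed, tops at 22 mm, inner faces at holder y = +31.5 and -31.5 mm, from x = -87 to -47 and from x = 33 to 51 mm
- stop_set (a point): point on the bed (holder x = 87, z = 12 mm) where the end stop's face stands, 1 mm of play either way, once the button is in the round hole: 174 mm from the lip. The stop is a steel plate 50 mm wide, 8 mm thick, top at 47 mm, on the near end of the tube. At the start its face is 29 to 54 mm nearer to the lip; it is not measured
- post: fixed inner bar of the square tube, with the button and the far pedestal (55 mm high, from x = 77 mm on). Origin: on the worktop under the button, at holder x = 107 mm; axes parallel to the holder's. The button does not travel with the tube. It is a steel pin 10 mm across with a cone tip, axis 34 mm above the worktop; when out it stands 6 mm proud of the tube's +y face (tip at y = 21 mm)
- tube (a point): point on the tube's axis at the button (post x = y = 0, z = 34 mm). The square tube, 30 mm wide in y, 26 mm high, 98 mm long from the stop's face, slides along x over the bar with about 2 N of friction. Its +y wall has a 40 mm slotted hole, in which the button starts, and, nearer to the stop, a round hole, where the button locks it both ways; it can overrun that hole by 5 mm
- button (a joint): button travel (m): 0 out, 0.006 flush with the tube's face, 0.0085 under its wall; spring 1 to 3 N. Pads pinching the tube across y over the button press it flush. Pulled in +x the tube runs free (3 N) for 1 to 26 mm to the slotted hole's end (a pad may leave the button: pinch again), then (6 to 11 N) rides over a flush button, which stays in; 29 mm on it clicks. Wall on button: never over 12 N
- gauge: steel grind gauge, a flat block with two engraved grooves on top, 60x170x12 mm, about 0.75 kg, lying on the worktop on the left, in front of the tall disperser (x beyond about 0.5 m, y 0 to 0.55 m: swing past in front of it). Origin: centre of its underside; its own y axis is its 170 mm length. Pinch it across the 60 mm; either end may go to the lip
- scraper: flat steel scraper blade of the gauge, 38x90x6 mm, lying on the worktop beside the holder; origin: centre of its underside; leave alone
- beaker: small open glass beaker, 68 mm across, 72 mm high, standing on the right; origin: centre of its underside; leave alone
- flow_cup: viscosity flow cup, 72 mm across, 67 mm high, standing on its rim with the cone up, on the right; origin: centre of its underside; leave alone
- bottle: white screw-cap bottle, 71 mm across, 83 mm high, on the right; origin: centre of its underside; leave alone
- applicator: steel film applicator frame, 50x84x22 mm, on the left; origin: centre of its underside; leave alone
- disc: toothed dispersing disc, 62 mm across, 13 mm high, near the foot of the disperser; origin: centre of its underside; leave alone

How it is judged:
On the way, in this order (a step that is already met when the one before it is completed fails the run):
1. the button has been pressed in and the tube slid over it (value of joint button above 0.0074 m), for 0.1 s.
2. the button has popped out again (value of joint button below 0.0015 m), for 0.2 s.
At the end, for the whole second after the job is handed in: The button stands fully out (within 1.5 mm) in the round hole; the gauge rests flat, grooves up, on the rubber bed (underside 10 to 14.5 mm above the worktop), its centre within 4.5 mm of the holder's origin along and across, its length within 0.06 rad of the holder's (value of joint button below 0.0015 m and z of gauge in the frame of holder between 0.01 and 0.0145 m and x of gauge in the frame of holder between -0.0045 and 0.0045 m and y of gauge in the frame of holder between -0.0045 and 0.0045 m and angle between the y axis of gauge and the x axis of holder, either way round below 0.06 rad and angle between gauge's own z axis and vertical below 0.03 rad and linear speed of gauge below 0.02 m/s); the robot touches nothing.
It fails at once if the tube's wall presses on the button with more than 12 N (tube forced against the detent) (contact force between post and holder above 12 N).
It fails at once if the gauge is knocked or pressed into the holder with more than 40 N (contact force between gauge and holder above 40 N).
It fails at once if a bystander is moved by more than 20 mm (distance of any of scraper, beaker, flow_cup, bottle, applicator, disc from where it was at the start of the episode above 0.02 m).
It also fails if it takes over 72 s, if anything falls off the work surface, if the arm or the gripper's body presses on something with over 40 N, if the wrist force passes 120 N, or if a joint passes its speed limit or range.

## Working session

There is one attempt and no reset: what is moved stays moved. The work goes in short steps, each a Python script; the robot and the scene stay as the last script left them, time stands still between calls to the robot, and variables do not carry over. Pictures are saved under pics/ and viewed, at most 13 in all, crops included, and the job is handed in when it is done.

```bash
ls; mkdir -p pics; python3 - <<'E'
from bench import manip
import cv2,numpy as np
for n in("top","scene"):
    p,d=manip.grab_frame(n); cv2.imwrite(f"pics/{n}0.png",p[:,:,::-1]); np.save(f"pics/{n}0.npy",d)
    c=manip.get_calibration(n); print(n,np.round(c["camera_matrix"],1).tolist(),np.round(c["R"],3).tolist(),np.round(c["t"],3))
    for o in("holder","post","tube","button","gauge","scraper","applicator","disc","beaker"):
        print(o,[(np.round(r["at"],3).tolist(),round(r["confidence"],2)) for r in manip.look_for(n,o)][:2])
print(manip.current_time())
E
```

```text
pics
top [[409.2, 0.0, 255.1], [0.0, 409.2, 191.5], [0.0, 0.0, 1.0]] [[0.004, -1.0, 0.003], [-0.997, -0.004, -0.083], [0.083, -0.003, -0.997]] [0.    0.514 1.387]
holder [([0.554, -0.122, 0.009], 0.87)]
post [([0.431, 0.22, 0.013], 0.72), ([0.707, -0.096, 0.04], 0.48)]
tube [([0.71, -0.097, 0.041], 0.59)]
button []
gauge [([0.431, 0.221, 0.014], 0.8)]
scraper [([0.526, -0.23, 0.006], 0.67), ([0.46, -0.404, 0.084], 0.18)]
applicator [([0.71, -0.097, 0.04], 0.26)]
disc [([0.582, 0.141, 0.006], 0.58)]
beaker [([0.556, -0.418, 0.028], 0.92)]
scene [[368.6, 0.0, 255.8], [0.0, 368.6, 190.3], [0.0, 0.0, 1.0]] [[-0.737, -0.675, 0.003], [-0.364, 0.394, -0.844], [0.569, -0.624, -0.536]] [0.405 0.249 1.169]
holder [([0.545, -0.102, 0.009], 0.56)]
post [([0.705, -0.09, 0.037], 0.58)]
tube [([0.707, -0.087, 0.038], 0.53)]
button [([0.581, 0.152, 0.0], 0.17)]
gauge [([0.428, 0.235, 0.01], 0.65)]
scraper [([0.52, -0.217, 0.01], 0.67)]
applicator [([0.4, 0.426, 0.02], 0.68)]
disc [([0.579, 0.15, 0.001], 0.67), ([0.55, -0.104, 0.014], 0.52)]
beaker [([0.548, -0.391, 0.049], 0.57)]
1.0
```

```bash
python3 - <<'E'
import cv2
a=cv2.imread("pics/top0.png"); cv2.imwrite("pics/topc.png",cv2.resize(a[100:300,120:380],None,fx=3,fy=3,interpolation=cv2.INTER_CUBIC))
E
```

```text
(no output)
```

View pics/topc.png

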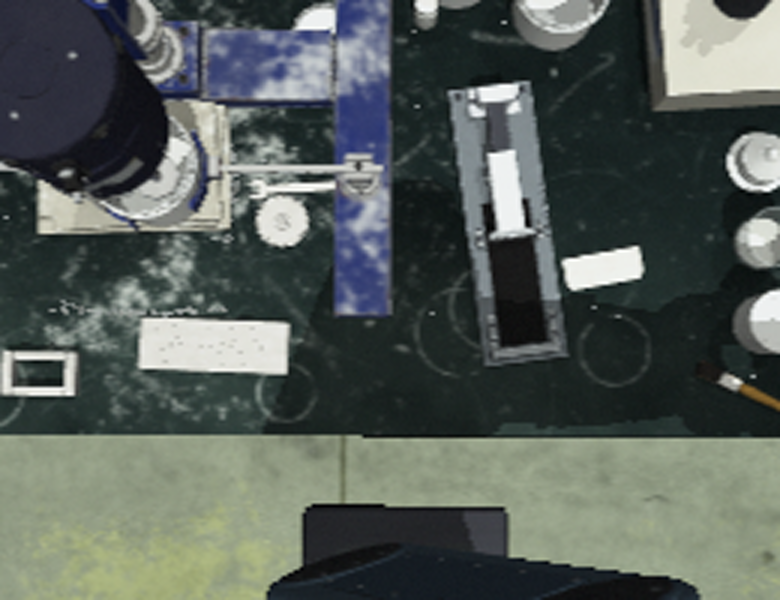

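View pics/scene0.png

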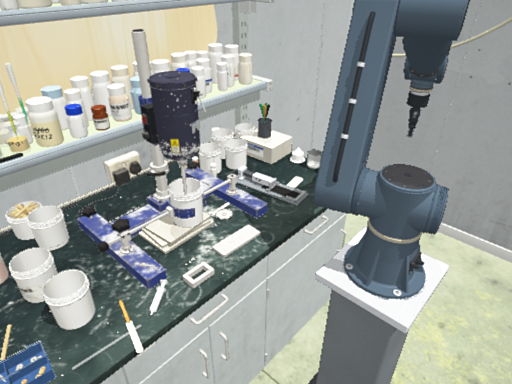

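```bash
cat >h.py <<'E'
from bench import manip
import cv2,numpy as np
def px2w(cal,u,v,z):
    K,R,t=(np.asarray(cal[k]) for k in("camera_matrix","R","t"))
    d=R.T@np.linalg.inv(K)@np.array([u,v,1.]); o=-R.T@t
    return o+d*(z-o[2])/d[2]
def down(a):
    "tool down, tool y (closing line) at world angle a"
    y=np.array([np.cos(a),np.sin(a),0]); z=np.array([0,0,-1.]); return np.column_stack([np.cross(y,z),y,z])
E
python3 - <<'E'
from h import *
c=manip.get_calibration("top")
P=[px2w(c,120+u/3,100+v/3,.011) for u,v in((450,92),(527,83),(487,365),(566,355))]
print(np.round(P,4)); a=(P[0]+P[1]-P[2]-P[3])/2; print(np.hypot(*a[:2]),np.arctan2(a[1],a[0]))
print("gauge",[np.round(px2w(c,120+u/3,100+v/3,.012),4)[:2].tolist() for u,v in((139,320),(290,322),(288,375),(139,370))])
w=manip.get_calibration("wrist"); R=np.array(w["R"]);T=manip.current_tcp_rot()
print(np.round(R@T,3),np.round(R@manip.current_ee_pos()+w["t"],4),w["camera_matrix"]); print(np.round(T,3))
ap=(P[0]+P[1]-P[2]-P[3])/2; print((P[0]+P[1]+P[2]+P[3])/4)
E
```

```text
[[ 0.7296 -0.0494  0.011 ]
 [ 0.7407 -0.1396  0.011 ]
 [ 0.4111 -0.092   0.011 ]
 [ 0.4229 -0.1829  0.011 ]]
0.3210465558192633 0.13435141532630826
gauge [[0.4613, 0.3084], [0.4597, 0.1347], [0.3989, 0.1363], [0.404, 0.3071]]
[[-0.     1.    -0.002]
 [-0.952 -0.001 -0.307]
 [-0.307  0.002  0.952]] [1.000e-04 3.020e-02 1.602e-01] [[275.37180965   0.         260.56651357]
 [  0.         275.37180965 199.12178707]
 [  0.           0.           1.        ]]
[[ 0.938  0.346 -0.   ]
 [ 0.346 -0.938  0.   ]
 [-0.    -0.    -1.   ]]
[ 0.57609695 -0.11597009  0.011     ]
```

```bash
python3 - <<'E'
from h import *
a=.134-np.pi/2
def snap(n):
    c=manip.get_calibration("wrist"); p,d=manip.grab_frame("wrist")
    cv2.imwrite(f"pics/{n}.png",p[:,:,::-1]); np.savez(f"pics/{n}.npz",d=d,**{k:np.array(v) for k,v in c.items()})
    return c
manip.move_ptp([.50,-.126,.17],down(a)); snap("w1")
for o in("holder","post","tube","button"): print(o,[(np.round(r["at"],3).tolist(),round(r["confidence"],2)) for r in manip.look_for("wrist",o)][:2])
manip.move_l([.62,-.11,.17],max_speed=.2); snap("w2")
for o in("holder","post","tube","button"): print(o,[(np.round(r["at"],3).tolist(),round(r["confidence"],2)) for r in manip.look_for("wrist",o)][:2])
print(manip.current_time(),manip.current_qpos())
a=[cv2.imread(f"pics/w{i}.png") for i in(1,2)]
for i in(0,1): cv2.imwrite(f"pics/w{i+1}v.png",cv2.resize(a[i],(800,600),interpolation=cv2.INTER_CUBIC))
E
```

```text
holder [([0.57, -0.114, 0.013], 0.7)]
post [([0.663, -0.104, 0.043], 0.55), ([0.577, 0.145, 0.007], 0.43)]
tube [([0.661, -0.104, 0.043], 0.8)]
button [([0.529, -0.227, 0.008], 0.18)]
holder []
post [([0.714, -0.1, 0.042], 0.62)]
tube [([0.712, -0.101, 0.04], 0.63)]
button []
4.0833 [-2.49999144e-01  5.56331030e-01  1.49184805e+00  5.76515141e-06
  1.09327191e+00  1.18717608e+00]
```

View pics/w1v.png

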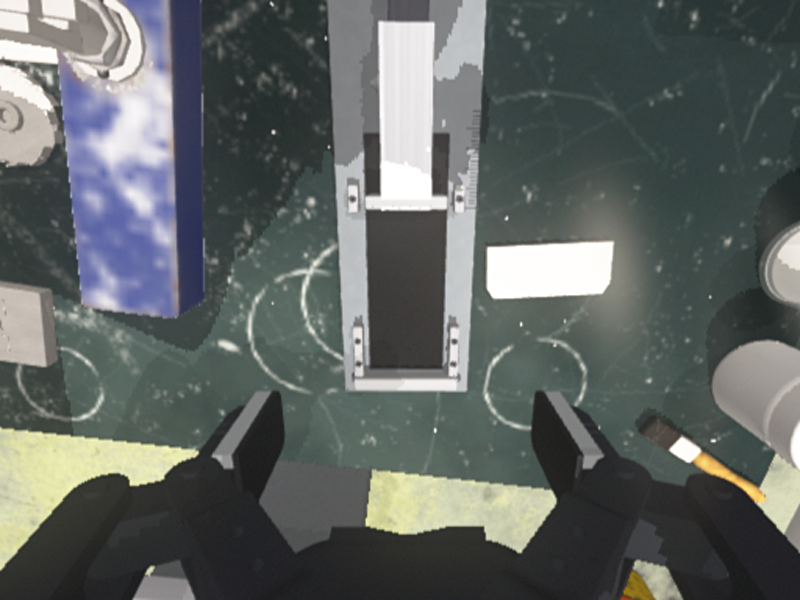

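View pics/w2v.png

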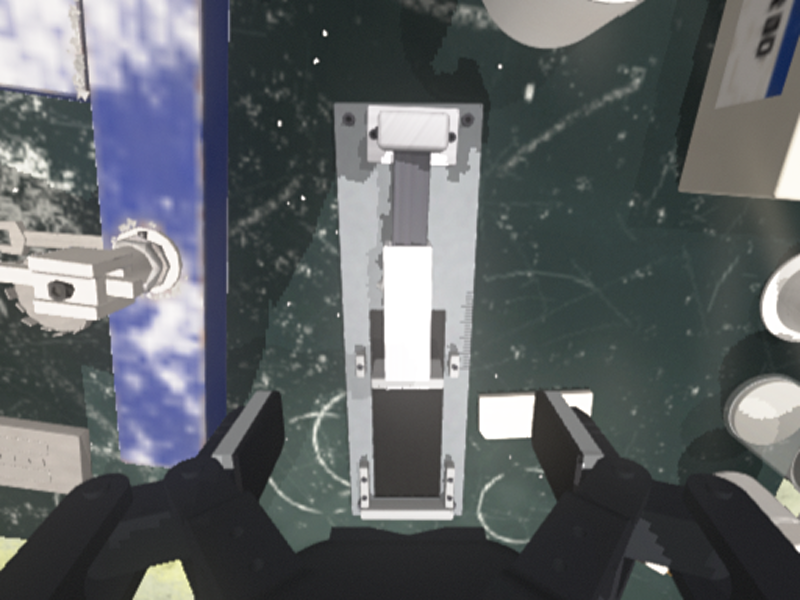

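```bash
python3 - <<'E'
from h import *
def q(n,pts):
    c=np.load(f"pics/{n}.npz"); 
    for l,u,v,z in pts:
        w=px2w(c,(u+.5)*.64-.5,(v+.5)*.64-.5,z); e=.134; d=w[:2]-[.515,-.124]
        print(n,l,np.round(w[:2],4),"loc",np.round([d@[np.cos(e),np.sin(e)],d@[-np.sin(e),np.cos(e)]],4))
q("w1",[("nearL",346,391,.011),("nearR",467,391,.011),("lipmatL",369,368,.012),("lipmatR",443,368,.012),("gNL in far",362,318,.022),("gNR in far",449,318,.022),("gFL in near",358,213,.022),("gFR in near",454,213,.022),("gFL in far",358,182,.022),("stopTopface L",366,209,.047),("stop R",447,209,.047),("stopbot",406,210,.012),("tube farL",379,21,.047),("tube far R",433,21,.047)])
q("w2",[("farL",335,104,.011),("farR",483,104,.011),("lipmatL",373,497,.012),("lipmatR",441,497,.012),("stopL",371,388,.047),("stopR",443,388,.047),("tubefarL",385,245,.047),("tubefarR",431,245,.047),("nearL",352,517,.011),("nearR",462,517,.011),("barL",390,240,.045),("barR",430,240,.045)])
d=np.load("pics/w2.npz")["d"]; c=np.load("pics/w2.npz")
for u,v in((408,310),(408,378),(408,385),(408,200),(408,440),(408,130)):
    i,j=int(v*.64),int(u*.64); z=d[i,j]; K=c["camera_matrix"]; print(u,v,np.round(c["R"].T@(np.linalg.inv(K)@[j,i,1]*z-c["t"]),4))
a=cv2.imread("pics/w2.png"); cv2.imwrite("pics/w2c.png",cv2.resize(a[140:340,205:315],None,fx=5,fy=3,interpolation=cv2.INTER_CUBIC))
a=cv2.imread("pics/w1.png"); cv2.imwrite("pics/w1c.png",cv2.resize(a[100:260,205:315],None,fx=5,fy=3.7,interpolation=cv2.INTER_CUBIC))
E
```

```text
w1 nearL [ 0.4094 -0.0906] loc [-0.1002  0.0472]
w1 nearR [ 0.4219 -0.1847] loc [-0.1004 -0.0477]
w1 lipmatL [ 0.432  -0.1064] loc [-0.0799  0.0286]
w1 lipmatR [ 0.4394 -0.1627] loc [-0.08   -0.0283]
w1 gNL in far [ 0.4751 -0.0976] loc [-0.036   0.0315]
w1 gNR in far [ 0.4833 -0.1593] loc [-0.0361 -0.0307]
w1 gFL in near [ 0.5478 -0.0876] loc [0.0374 0.0317]
w1 gFR in near [ 0.5563 -0.1506] loc [ 0.0373 -0.0319]
w1 gFL in far [ 0.5674 -0.0857] loc [0.0571 0.031 ]
w1 stopTopface L [ 0.5533 -0.0946] loc [0.0419 0.024 ]
w1 stop R [ 0.5598 -0.1431] loc [ 0.0419 -0.0249]
w1 stopbot [ 0.5532 -0.119 ] loc [ 0.0385 -0.0001]
w1 tube farL [ 0.6518 -0.0913] loc [0.1399 0.0141]
w1 tube far R [ 0.6556 -0.1199] loc [ 0.1399 -0.0148]
w2 farL [ 0.7316 -0.0486] loc [0.2247 0.0458]
w2 farR [ 0.7442 -0.1422] loc [ 0.2247 -0.0486]
w2 lipmatL [ 0.4315 -0.1059] loc [-0.0804  0.0291]
w2 lipmatR [ 0.4391 -0.1634] loc [-0.0805 -0.029 ]
w2 stopL [ 0.5532 -0.0938] loc [0.0419 0.0248]
w2 stopR [ 0.5598 -0.143 ] loc [ 0.0418 -0.0248]
w2 tubefarL [ 0.6524 -0.0918] loc [0.1405 0.0136]
w2 tubefarR [ 0.6562 -0.12  ] loc [ 0.1404 -0.0149]
w2 nearL [ 0.407  -0.0901] loc [-0.1025  0.048 ]
w2 nearR [ 0.4197 -0.1851] loc [-0.1027 -0.0479]
w2 barL [ 0.6556 -0.0945] loc [0.1432 0.0105]
w2 barR [ 0.6589 -0.1191] loc [ 0.1432 -0.0143]
408 310 [ 0.6128 -0.1116  0.0473]
408 378 [ 0.5649 -0.118   0.0467]
408 385 [ 0.5598 -0.1187  0.0484]
408 200 [ 0.6806 -0.1024  0.0429]
408 440 [ 0.4926 -0.1279  0.0127]
408 130 [ 0.7188 -0.0972  0.0553]
```

View pics/w1c.png

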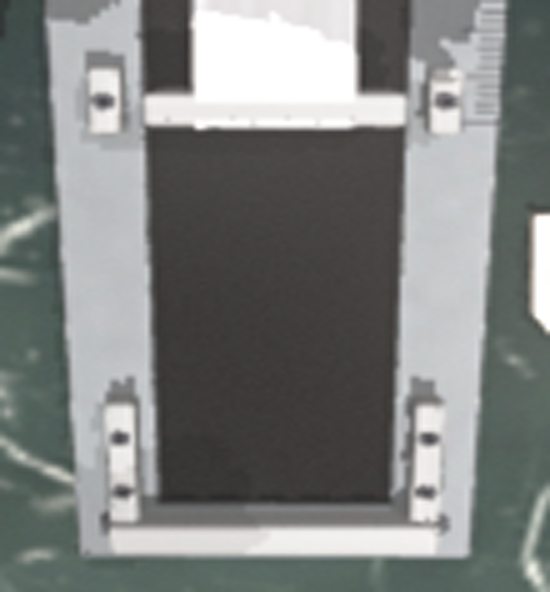

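```bash
cat >>h.py <<'E'
th=.131; E=np.array([np.cos(th),np.sin(th),0]); N=np.array([-np.sin(th),np.cos(th),0]); O=np.array([.5205,-.1234,0])
H=lambda x,y,z:O+x*E+y*N+[0,0,z]
def pull(x0,x1,z,step,speed,lim,f0):
    x=x0
    while x<x1-1e-6:
        x=min(x+step,x1); manip.move_l(H(x,0,z),max_speed=speed)
        f=(manip.current_force()-f0)@E; print(round(x*1e3,1),round(f,1),end=" | ")
        if abs(f)>lim: print("LIMIT"); break
    return x
E
python3 - <<'E'
from h import *
a=th-np.pi/2; z=.0165
manip.set_gripper(.7,25)
manip.move_l(H(.07,0,.10),down(a),max_speed=.2); manip.move_l(H(.07,0,z),max_speed=.1)
f0=manip.current_force(); manip.set_gripper(0,25); print(f0,manip.current_force()-f0,manip.current_grip_width(),manip.current_grip_force(),manip.current_time())
f0=manip.current_force()
x=pull(.07,.087,z,.002,.03,5,f0)
manip.set_gripper(.7); print(manip.current_ee_pos(),manip.current_time())
manip.move_l(H(x,0,.12),max_speed=.2)
c=manip.get_calibration("wrist"); p,d=manip.grab_frame("wrist"); cv2.imwrite("pics/w3.png",cv2.resize(p[:,:,::-1],(800,600),interpolation=cv2.INTER_CUBIC)); np.savez("pics/w3.npz",d=d,**{k:np.array(v) for k,v in c.items()})
print(manip.current_time())
E
```

```text
[-0.10946177  0.52299347 -0.11980869] [-1.77345734  3.96246302  6.40995776] 0.34532301995794157 28.758039409294724 6.35
72.0 1.4 | 74.0 0.5 | 76.0 0.9 | 78.0 1.7 | 80.0 0.8 | 82.0 1.6 | 84.0 1.0 | 86.0 1.1 | 87.0 0.7 | [ 0.60671424 -0.11214868  0.01643768] 9.0
9.7167
```

View pics/w3.png

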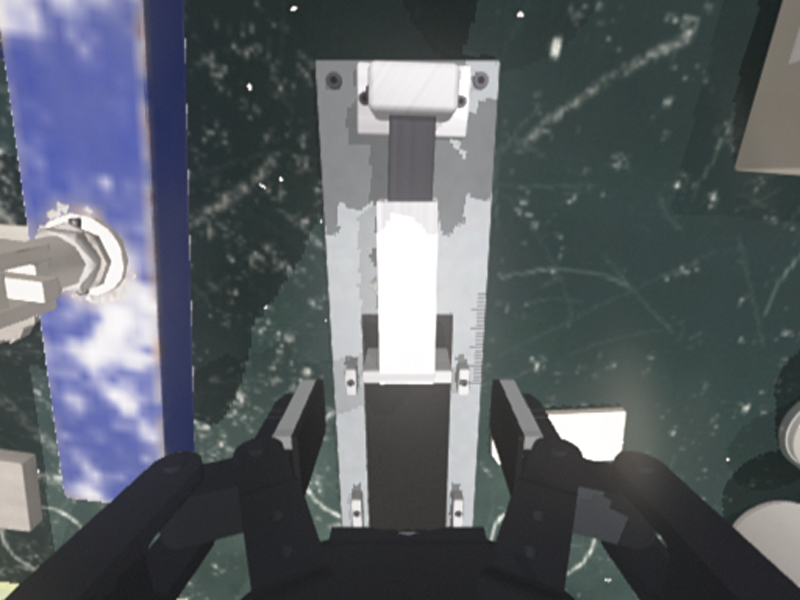

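```bash
python3 - <<'E'
from h import *
c=np.load("pics/w3.npz")
for l,u,v,z in[("stopL",364,384,.047),("stopR",451,384,.047),("tubefar",408,201,.047),("gFnear",358,394,.022),("gFfar",358,364,.022),("base far",408,60,.011)]:
    w=px2w(c,(u+.5)*.64-.5,(v+.5)*.64-.5,z)-O; print(l,np.round([w@E,w@N],4))
K,R,t=c["camera_matrix"],c["R"],c["t"]
for p in(H(.107,.015,.034),H(.107,.021,.034),H(.107,-.015,.034)):
    q=K@(R@p+t); print(q[:2]/q[2]/.64)
a=cv2.imread("pics/w3.png"); cv2.imwrite("pics/w3c.png",cv2.resize(a[200:400,330:480],None,fx=4,fy=3))
E
```

```text
stopL [0.0526 0.0242]
stopR [ 0.0525 -0.0241]
tubefar [ 0.1512 -0.0002]
gFnear [0.0326 0.031 ]
gFfar [0.0532 0.0302]
base far [ 0.2196 -0.0003]
[379.76651072 282.78010439]
[368.76639083 282.78743975]
[434.75655622 282.7434346 ]
```

View pics/w3c.png

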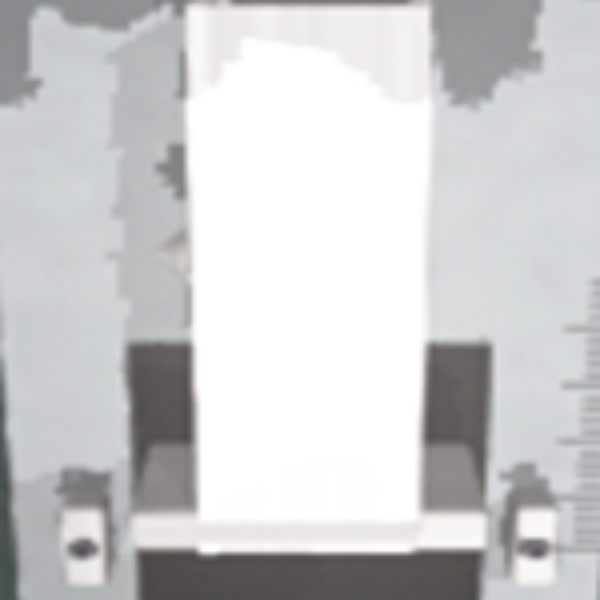

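```bash
python3 - <<'E'
from h import *
z=.0145; x0=.102
manip.move_l(H(x0,0,.08),max_speed=.2); manip.move_l(H(x0,0,z),max_speed=.1)
manip.set_gripper(0,30); f0=manip.current_force(); print(manip.current_grip_width(),manip.current_grip_force(),manip.current_time())
x=pull(x0,x0+.013,z,.0007,.012,13,f0); print(manip.current_time())
if x>=x0+.0129:
    x=pull(x,x0+.029,z,.002,.02,8,f0); print(manip.current_time())
    if x>=x0+.0289:
        x=pull(x,x0+.033,z,.00025,.01,5,f0)
print(x-x0,manip.current_force()-f0,manip.current_time())
E
```

```text
0.34669946462873125 33.07248397381045 11.2583
102.7 -1.4 | 103.4 -1.4 | 104.1 -1.8 | 104.8 -1.9 | 105.5 -1.0 | 106.2 -1.2 | 106.9 -1.6 | 107.6 -1.5 | 108.3 -2.7 | 109.0 -2.2 | 109.7 -2.0 | 110.4 -3.4 | 111.1 -4.5 | 111.8 -6.2 | 112.5 -7.1 | 113.2 -6.5 | 113.9 -0.5 | 114.6 -2.2 | 115.0 -2.0 | 16.0083
117.0 -0.1 | 119.0 -1.0 | 121.0 -0.2 | 123.0 1.0 | 125.0 0.3 | 127.0 -0.2 | 129.0 0.8 | 131.0 3.7 | 18.0083
131.2 3.7 | 131.5 2.3 | 131.8 0.9 | 132.0 0.6 | 132.2 -0.9 | 132.5 -0.1 | 132.8 -0.3 | 133.0 -0.3 | 133.2 0.5 | 133.5 0.2 | 133.8 2.1 | 134.0 0.9 | 134.2 -0.6 | 134.5 -0.0 | 134.8 -0.9 | 135.0 -1.1 | 0.033000000000000015 [-1.04089667 -0.56752646  0.58746701] 22.0083
```

```bash
python3 - <<'E'
from h import *
f0=manip.current_force()+1.0*E
x=pull(.135,.1425,.0145,.00025,.01,3.5,f0)
print(manip.current_time())
E
```

```text
135.2 -1.1 | 135.5 -0.7 | 135.8 -1.1 | 136.0 -0.6 | 136.2 -1.1 | 136.5 -0.5 | 136.8 -1.9 | 137.0 -2.4 | 137.2 -2.9 | 137.5 -4.2 | LIMIT
24.5083
```

```bash
python3 - <<'E'
from h import *
manip.set_gripper(.7); manip.move_l(H(.1375,0,.10),max_speed=.2); manip.move_l(H(.085,0,.12),max_speed=.2)
c=manip.get_calibration("wrist"); p,d=manip.grab_frame("wrist"); np.savez("pics/w4.npz",d=d,**{k:np.array(v) for k,v in c.items()})
K,R,t=(np.array(c[k]) for k in("camera_matrix","R","t"))
for q in(H(.087,0.025,.047),H(.107,.021,.034)): q=K@(R@q+t); print(q[:2]/q[2])
cv2.imwrite("pics/w4.png",cv2.resize(p[100:270,205:315,::-1],None,fx=5,fy=3.5,interpolation=cv2.INTER_CUBIC))
print(manip.current_time())
E
```

```text
[230.30663432 206.06589539]
[235.78034005 178.78649566]
25.9667
```

View pics/w4.png

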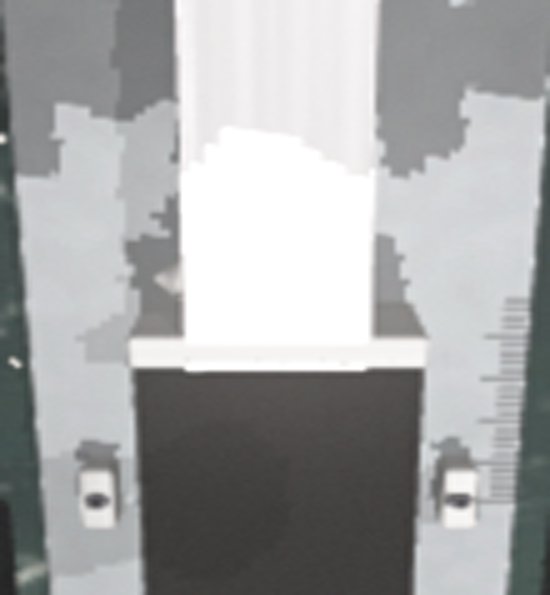

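```bash
python3 - <<'E'
from h import *
def tips(c,d,Rt,p):
    v,u=np.mgrid[0:384,0:512]; K=c["camera_matrix"]
    X=np.stack([(u-K[0,2])/K[0,0]*d,(v-K[1,2])/K[1,1]*d,d],-1)[d>0]
    W=(X-c["t"])@c["R"]; L=(W-p)@Rt; m=(abs(L[:,0])<.013)&(abs(L[:,1])<.065)&(L[:,2]>-.05)&(L[:,2]<.03); return L[m]
for n,Rt,p in(("w3",down(th-np.pi/2),H(.087,0,.12)),("w4",down(th-np.pi/2),H(.085,0,.12))):
    L=tips(np.load(f"pics/{n}.npz"),np.load(f"pics/{n}.npz")["d"],Rt,p); print(n,len(L),np.round(np.percentile(L,[0,1,50,99,100],axis=0),4).tolist())
manip.move_l(H(.0,0,.17),max_speed=.3); manip.move_l([.40,-.08,.17],max_speed=.3)
manip.move_ptp([.431,.20,.15],down(-.02)); manip.dwell(.1)
c=manip.get_calibration("wrist"); p,d=manip.grab_frame("wrist"); cv2.imwrite("pics/w5.png",cv2.resize(p[:,:,::-1],(800,600))); np.savez("pics/w5.npz",d=d,p=p,pos=manip.current_ee_pos(),rot=manip.current_tcp_rot(),**{k:np.array(v) for k,v in c.items()})
print(manip.current_time(),manip.current_force())
E
```

```text
w3 3997 [[-0.013, -0.0588, -0.05], [-0.0117, -0.0491, -0.0497], [0.0059, -0.0298, -0.032], [0.0122, 0.0482, -0.0065], [0.0129, 0.0556, -0.0043]]
w4 4014 [[-0.0129, -0.0577, -0.05], [-0.0115, -0.0488, -0.0498], [0.006, -0.0297, -0.0319], [0.0122, 0.0483, -0.0063], [0.0129, 0.0572, -0.0041]]
28.2583 [ 0.01986277 -0.17179207 -0.27086628]
```

View pics/w5.png

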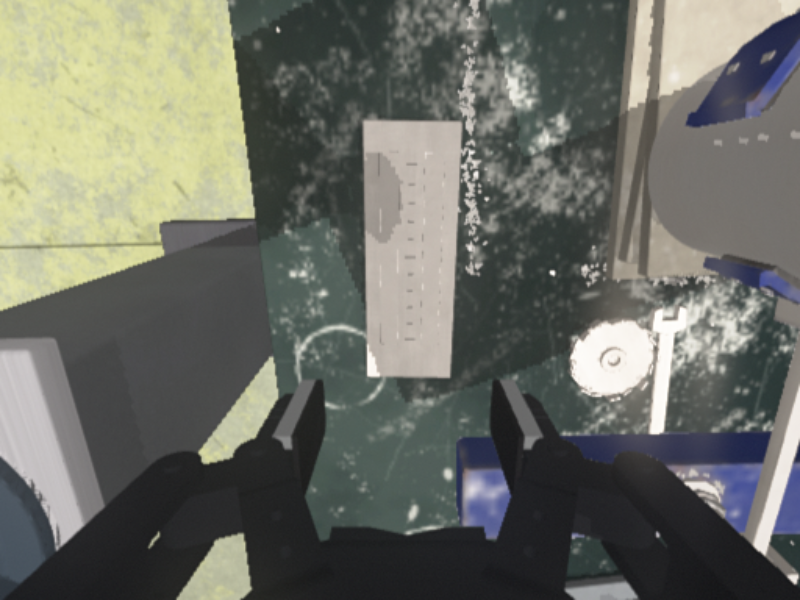

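```bash
python3 - <<'E'
from h import *
c=np.load("pics/w5.npz"); g=c["p"].astype(int).sum(2); d=c["d"]
v,u=np.mgrid[0:384,0:512]; K=c["camera_matrix"]
W=(np.stack([(u-K[0,2])/K[0,0]*d,(v-K[1,2])/K[1,1]*d,d],-1)-c["t"])@c["R"]
m=((W[...,2]>.006)&(W[...,2]<.018)&(abs(W[...,0]-.431)<.06)&(W[...,1]>.1)&(W[...,1]<.34)).astype(np.uint8)
m[250:]=0
m=cv2.morphologyEx(m,cv2.MORPH_OPEN,np.ones((5,5)))
n,l,s,_=cv2.connectedComponentsWithStats(m); k=1+np.argmax(s[1:,4]); print(s[k])
pts=np.array([px2w(c,x,y,.012)[:2] for y,x in np.argwhere(l==k)],np.float32); print("depth",cv2.minAreaRect(pts))
P=np.array([px2w(c,(x+.5)*.64-.5,(y+.5)*.64-.5,.012)[:2] for x,y in((363,121),(461.5,121.5),(450.5,377.5),(368,377.5))]); print(np.round(P,4),P.mean(0))
e=(P[0]+P[1]-P[2]-P[3])/2; print(np.hypot(*e),np.arctan2(e[1],e[0]),np.median(W[...,2][l==k]))
E
```

```text
[ 232   77   64  165 9540]
depth ((0.4330897629261017, 0.22178374230861664), (0.17025935649871826, 0.060012996196746826), 87.9394760131836)
[[0.4067 0.3074]
 [0.4659 0.3058]
 [0.4606 0.1357]
 [0.4009 0.1371]] [0.43352886 0.2214862 ]
0.1703547688276374 1.5383005740587739 0.013403333299433589
```

```bash
python3 - <<'E'
from h import *
a1=1.537-np.pi/2; g=np.array([.4333,.2216,0])
manip.set_gripper(.95)
manip.move_l(g+[0,0,.06],down(a1),max_speed=.2); manip.move_l(g+[0,0,-.001],max_speed=.08); print(manip.current_force())
manip.set_gripper(0,60); print(manip.current_grip_width(),manip.current_grip_force(),manip.current_force())
manip.move_l(g+[0,0,.15],max_speed=.15); print(manip.current_grip_width(),manip.current_force())
manip.move_ptp([.38,-.06,.15],down(th-np.pi/2))
manip.move_l(H(0,0,.12),max_speed=.2); manip.move_l(H(0,0,.055),max_speed=.1); manip.dwell(.2)
c=manip.get_calibration("wrist"); p,d=manip.grab_frame("wrist"); cv2.imwrite("pics/w6.png",cv2.resize(p[:,:,::-1],(800,600),interpolation=cv2.INTER_CUBIC)); np.savez("pics/w6.npz",d=d,p=p,**{k:np.array(v) for k,v in c.items()})
print(manip.current_time(),manip.current_force(),manip.current_grip_width())
E
```

```text
[ 0.15144135 -0.17882987 -0.00934219]
0.6815060980147729 62.73064613342285 [-1.85000527 -2.00784583  9.94607021]
0.6779146104764878 [-0.60729598  0.13565666 -7.02378748]
34.7333 [ 0.85365768  0.03234696 -7.07027405] 0.6748022649160024
```

View pics/w6.png

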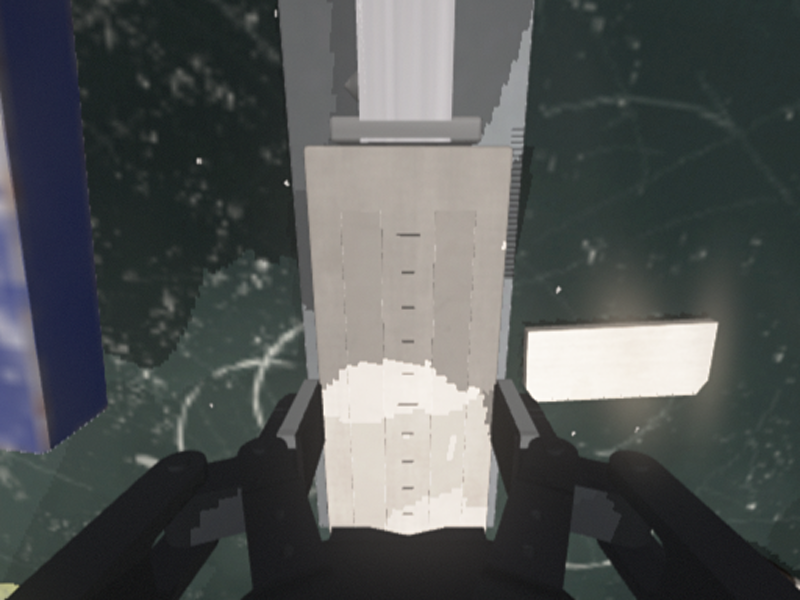

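```bash
python3 - <<'E'
from h import *
c=np.load("pics/w6.npz")
for l,u,v,z in[("gL",306,147,.068),("gR",511.5,147,.068),("gl2",322,400,.068),("gr2",497,380,.068),("stL",331,142,.047),("stR",480,142,.047),("tubeL",357,60,.047),("tubeR",454,60,.047)]:
    w=px2w(c,(u+.5)*.64-.5,(v+.5)*.64-.5,z)-O; print(l,np.round([w@E,w@N],4))
d=c["d"]; K=c["camera_matrix"]
for u,v in((408,160),(408,300),(408,460),(320,160),(495,160)):
    i,j=int(v*.64),int(u*.64); print(np.round(c["R"].T@(np.linalg.inv(K)@[j,i,1]*d[i,j]-c["t"]),4)[2])
print(manip.current_grip_width(),manip.current_ft_torque())
E
```

```text
gL [0.0852 0.0287]
gR [ 0.0852 -0.0298]
gl2 [0.0042 0.0291]
gr2 [ 0.0117 -0.0303]
stL [0.0879 0.0249]
stR [ 0.0878 -0.0241]
tubeL [0.1117 0.0155]
tubeR [ 0.1117 -0.0148]
0.0677
0.0677
0.0687
0.0678
0.0681
0.6748022649160024 [ 0.09202    -0.02522579  0.03091086]
```

```bash
python3 - <<'E'
from h import *
x,y=.0003,.0006
f0=manip.current_force()
manip.move_l(H(x,y,.028),max_speed=.06)
z=.026
while z>.008:
    manip.move_l(H(x,y,z),max_speed=.02); f=manip.current_force()-f0; print(round(z*1e3,1),np.round(f,1),end=" | ")
    if np.abs(f).max()>4: break
    z-=.001 if z>.0135 else .0005
print(manip.current_ee_pos(),manip.current_time())
E
```

```text
26.0 [-1.4  0.3 -0.3] | 25.0 [-0.1 -0.7 -0.4] | 24.0 [-1.2 -0.3 -0. ] | 23.0 [-0.7 -0.   0.4] | 22.0 [-0.4  0.4 -0.5] | 21.0 [-0.9  0.   0.7] | 20.0 [-0.7  0.  -0.1] | 19.0 [-1.1  0.1  0.2] | 18.0 [-0.9  1.2  0. ] | 17.0 [-1.5  1.   0.1] | 16.0 [-1.2 -0.3  0. ] | 15.0 [-0.6 -0.7  0.1] | 14.0 [-0.2 -0.9 -0.1] | 13.0 [-0.9  0.3  0.7] | 12.5 [-1.  -0.   0.5] | 12.0 [-0.6 -0.   1.6] | 11.5 [-4.3  2.2 12.3] | [ 0.52082967 -0.12282098  0.01200278] 39.5833
```

Contact at the bed height expected, so release, retreat and check.

```bash
python3 - <<'E'
from h import *
manip.set_gripper(1.0,20); print(manip.current_force())
manip.move_l(H(.0003,.0006,.17),max_speed=.12); manip.dwell(.2)
c=manip.get_calibration("wrist"); p,d=manip.grab_frame("wrist")
v,u=np.mgrid[0:384,0:512]; K,R,t=(np.array(c[k]) for k in("camera_matrix","R","t"))
W=(np.stack([(u-K[0,2])/K[0,0]*d,(v-K[1,2])/K[1,1]*d,d],-1)-t)@R
L=np.stack([(W-O)@E,(W-O)@N,W[...,2]],-1)
m=((L[...,2]>.018)&(L[...,2]<.031)&(abs(L[...,0])<.0865)&(abs(L[...,1])<.031)&(d>0)).astype(np.uint8)
m=cv2.morphologyEx(m,cv2.MORPH_OPEN,np.ones((3,3)))
q=np.array([px2w(c,x,y,.024)-O for y,x in np.argwhere(m)]); print(cv2.minAreaRect(np.c_[q@E,q@N].astype(np.float32)))
A=L[m>0]; s=np.linalg.lstsq(np.c_[A[:,:2],np.ones(len(A))],A[:,2],rcond=None)[0]; print("plane",s)
print(manip.current_time(),manip.current_force())
np.savez("pics/w7.npz",p=p); cv2.imwrite("pics/w7.png",cv2.resize(p[80:270,180:340,::-1],(800,600),interpolation=cv2.INTER_CUBIC))
E
```

```text
[-0.02880548 -0.29873652  0.33089692]
((0.0003949850797653198, 0.00032794661819934845), (0.06000502407550812, 0.16927732527256012), 89.90079498291016)
plane [-6.13493012e-05 -1.43951369e-03  2.52925986e-02]
41.6917 [ 0.24242061 -0.69541136  0.26212236]
```

View pics/w7.png

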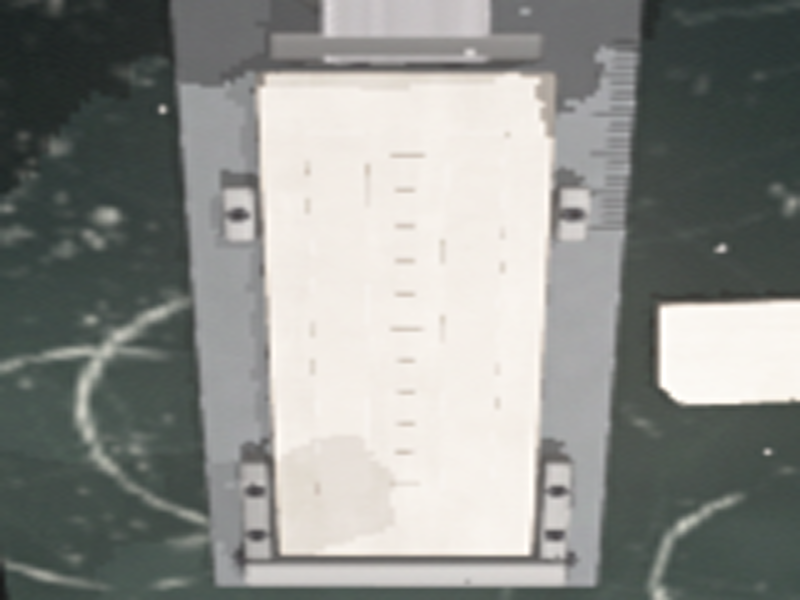

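The gauge lies level between the guides (sides at about u = 260–280 and 530–555). Its ends sit clear of the lip (v ≈ 557) and the stop (v ≈ 70).

```bash
python3 -c "
from bench import manip
print(manip.sign_off())"
```

```text
the job is handed in; nothing more can be done
None
```

I handed the job in at about 42 s; no verdict came back. The button is out in the round hole, and the gauge lies flat in the holder, within 1 mm of centre and 0.01 rad of its line by the wrist camera.

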